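# Assemble the citrus juicer and hold its reamer down

## Task

Put the citrus juicer together and try its press-to-run action: first lower the strainer disc over the juicer's drive spindle so that it lies flat in the bowl. Then fit the reamer over the spindle so that it drops on, and press it down until the sprung spindle is at the bottom of its travel. Finish like that, still gripping the reamer by its sides and holding it pressed down; leave the mug, the glass and the lemon where they are.

Things in the scene. Friction and masses are not known exactly. Their poses are not given: they have to be found in the camera images.
- juicer: citrus juicer, fixed to the worktop: round white housing 126 mm across with a shallow open grey bowl on top and a short spout on its own -x side (76 mm from the axis). Origin on its vertical axis at worktop level, z up. Flat bowl floor 50 mm above the origin, bowl rim 58 mm, inside diameter 108 mm. The spindle stands up from the middle of the bowl floor
- spindle_tip (a point): tip of the dark steel drive spindle, on the juicer's axis, 116 mm above the worktop (66 mm above the bowl floor) when not pressed. Spindle 10 mm in diameter; its top 10 mm taper to 3.6 mm
- spindle (a joint): downward travel of the sprung spindle in m: 0 up, 0.008 fully down (hard stop). It needs about 2 N to start and about 10 N to reach the stop, rising evenly; it springs back when let go
- strainer: perforated steel disc 96 mm across, 3 to 4 mm thick, lying flat; in its middle an upright round collar to grip it by, 28 mm outside diameter, its top 28 mm above the disc's underside; an 18 mm hole goes right through collar and disc. About 90 g. Origin at the centre of the underside, z up. In place, its underside lies on the bowl floor
- reamer: grey plastic part, 66 mm high, about 100 g, origin at the centre of its underside, z up. Flange 58 mm across up to 7 mm, straight round grip 46 mm across from 8 to 40 mm, ribbed dome above. Blind socket in the underside, 13 mm wide, 24 mm deep. Dropped on, the socket's end rests on the spindle tip, underside 92 mm above the worktop (84 mm fully pressed), clear of the strainer
- glass_tumbler: bystander: clear glass, 72 mm across, 92 mm high, origin at the centre of its underside
- mug_table: bystander: green and white mug with a handle, 78 mm across, 101 mm high, origin at the centre of its underside
- lemon_1: bystander: whole lemon, 48 mm, origin near its underside

How it is judged:
By the outcome, as a careful person would: the job done as asked, in the order asked, and still so for the second after the job is handed in, while the arm keeps its last pose, push and grip.
It also fails if it takes over 51 s, if anything falls off the work surface, if the arm or the gripper's body presses on something with over 40 N, if the wrist force passes 120 N, or if a joint passes its speed limit or range.

## Robot

A 7-joint arm with a two-finger parallel gripper is mounted at the origin on a cart in front of the work surface, level with it; the furniture and walls round the work are solid. World frame = base frame: x ahead of the robot, y to its left, z up, the work surface at z = 0. Lengths are in m, angles in rad, forces in N, time in s.
With the tool pointing down it reaches from about 0.35 to 0.9 m from the base axis. Payload 19.9 kg.
Tool frame: the origin (TCP) lies midway between the tips of the shut fingers; the grasp point (between the pads) lies robot.grasp_offset behind it (robot.grasp_offset is the distance from the TCP to the grasp point, in m); z points along the fingers, y is the direction in which the jaws open and shut (so a half turn about z gives the same grasp; the last joint's range is limited). The gripper opens to 94 mm and grips with 3 to 60 N. Pads are 16 mm wide; open, the fingers measure 119 mm over their backs; the gripper's body (75 mm by 177 mm) begins 78 mm behind the grasp point.
Start: joints at [-1.151, 0.417, -0.01, 1.614, 0.005, 1.111, -0.053], TCP at [0.278, 0.56, 0.171] pointing down, gripper open.
Joint ranges: [-2.81, 2.81], [-0.39, 2.02], [-1.27, 1.25], [0.06, 2.57], [-1.19, 4.33], [0.19, 2], [-2.82, 2.82]. Speed limits (rad/s): [1.89, 1.89, 2.39, 2.39, 3.01, 3.01, 3.01].

## Interface

Orientations are given as a rotation vector (axis times angle).
In Python, from bench import robot gives the robot as it stands. Calls block until the motion is done:
- robot.reach(position, orientation): joint-space move of the TCP to a pose.
- robot.move_l(position, attitude=None, speed=0.15, force_limit=None): straight line of the TCP; attitude=None keeps the orientation; speed is the mean speed in m/s. With force_limit (N) it stops when the force on the tool has changed by that much, and returns True; else False.
- robot.move_j(angles): joint-space move.
- robot.release() and robot.grab(effort=None): open the fingers fully, or close them until they stop; effort is the grip in N (None keeps the last).
- robot.pause(seconds).
- robot.ik(position, orientation): joint angles nearest the present ones, or None.
- robot.get_state(): the state.
- robot.read_camera(name): name is "scene" or "side" or "wrist"; returns a dict with "pixels" (384x512x3 uint8, red, green, blue), "z_map" (384x512 float32, m along the optical axis (not along the pixel's ray), 0 where there is no reading), "mtx" (3x3 intrinsics, pixels), "R" (3x3) and "t" (3): a world point X has camera coordinates R X + t; the wrist camera has in their place "mount" (4x4, takes a point from camera to tool coordinates, whose origin is the TCP and whose axes are the flange's). Camera axes: x right, y down, z forward; pixel columns grow to the right and rows downward; lengths in m; the calibration is good to about 2 mm. A picture is of the moment at which its call begins: read the wrist's pose just before it.
A pose or a line that the arm cannot do raises robot.PlanningError and nothing moves.
- robot.finish_job(): hands the job in, once; it reports no verdict.
The state is a dict: "time": time; "joint_pos": joint angles; "joint_velocities": joint speeds; "effort": joint torques, N m; "ee_pos": TCP position; "tool_rot": TCP orientation; "wrist_force": force on the tool from outside, world axes, zero at the start; "wrist_torque": the same for the moment, N m; "width": opening from 0.0 (shut) to 1.0 (fully open).
Only numpy, scipy, OpenCV 4.12 (cv2) and the standard library are available. Lean on these libraries where they do the work, as an engineer would, in place of code of your own. Each camera call takes 0.05 s, during which the arm holds its last target.

## Working session

There is one attempt and no reset: what is moved stays moved. The work goes in short steps, each a Python script; the robot and the scene stay as the last script left them, time stands still between calls to the robot, and variables do not carry over. Pictures are saved under pics/ and viewed, and the job is handed in when it is done.

```bash
mkdir -p pics; ls
cat > h.py <<'E'
import numpy as np, cv2
from scipy.spatial.transform import Rotation as Ro
from bench import robot
def save(c,n): cv2.imwrite(f'pics/{n}.png',c['pixels'][:,:,::-1])
def cloud(c,pose=None):
    z=c['z_map'];K=c['mtx'];v,u=np.indices(z.shape)
    P=np.stack([(u-K[0,2])/K[0,0]*z,(v-K[1,2])/K[1,1]*z,z],-1)
    if pose is None: return (P-c['t'])@c['R']
    M=c['mount'];P=P@M[:3,:3].T+M[:3,3]
    return P@Ro.from_rotvec(pose[1]).as_matrix().T+pose[0]
E
python3 - <<'E'
from h import *
s=robot.get_state();print(s,robot.grasp_offset)
for n in("scene","side"):
    c=robot.read_camera(n);save(c,n+'0');np.savez(n+'0.npz',**c);print(n,c['R'],c['t'],c['mtx'])
s=robot.get_state();c=robot.read_camera('wrist');save(c,'wrist0');print(c['mount'])
a=[cv2.imread(f'pics/{n}0.png') for n in('scene','side','wrist')]
E
```

```text
pics
{'time': 0.0, 'joint_pos': array([-1.15049035,  0.41795532, -0.01031785,  1.61417099,  0.00469734,
        1.11066997, -0.05301017]), 'joint_velocities': array([ 0.00044007, -0.00056693,  0.00043528,  0.00041309,  0.0008072 ,
        0.0011471 , -0.00050524]), 'effort': array([-1.62553711e-04, -8.51227427e+01,  6.38608653e-01, -4.25971699e+01,
       -4.88211669e-02,  1.89354998e-02,  1.08340771e-04]), 'ee_pos': array([0.27830176, 0.55916343, 0.17063821]), 'tool_rot': array([-7.18914628e-01, -3.05803296e+00,  1.82857773e-03]), 'wrist_force': array([-0.76354749, -0.62267929,  0.0836888 ]), 'wrist_torque': array([ 0.0144915 ,  0.01713953, -0.02209323]), 'width': 0.9993025887999551} 0.0188
scene [[ 0.47863334 -0.87801309  0.00176982]
 [-0.55506856 -0.3041464  -0.77420531]
 [ 0.68030068  0.3695781  -0.63293207]] [-0.1031107   0.43975461  0.45938062] [[372.85154515   0.         255.43597809]
 [  0.         372.85154515 186.3621538 ]
 [  0.           0.           1.        ]]
side [[ 0.98378992 -0.1793181  -0.00155556]
 [-0.1515792  -0.82690885 -0.54152146]
 [ 0.09581829  0.53297914 -0.84068549]] [-0.53343325  0.29131694  1.09158882] [[473.87622309   0.         259.34025607]
 [  0.         473.87622309 191.09642198]
 [  0.           0.           1.        ]]
[[-9.45734676e-04 -9.58243770e-01 -2.85951016e-01  8.19435096e-02]
 [ 9.99998817e-01 -5.59469951e-04 -1.43250046e-03  7.40757844e-04]
 [ 1.21270364e-03 -2.85952032e-01  9.58243166e-01 -2.13912459e-01]
 [ 0.00000000e+00  0.00000000e+00  0.00000000e+00  1.00000000e+00]]
```

View pics/scene0.png

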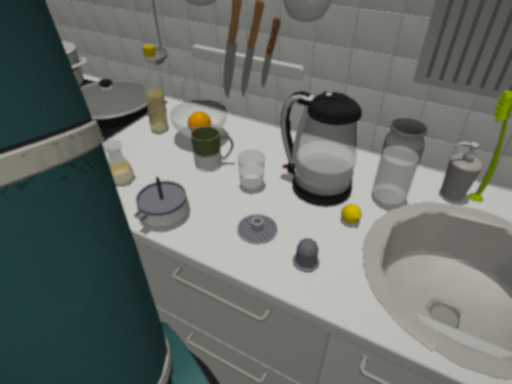

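View pics/side0.png

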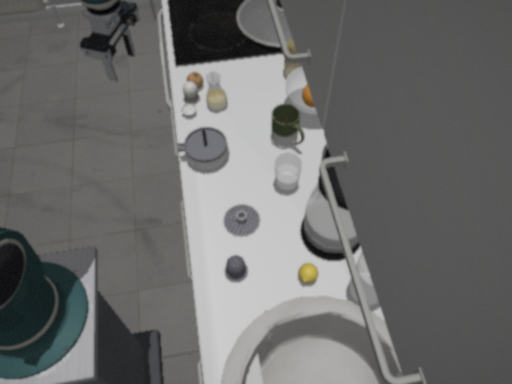

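View pics/wrist0.png

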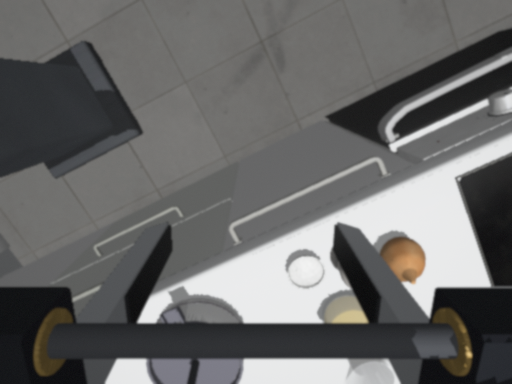

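The scene picture shows the juicer at about (162,205), strainer at (257,228), reamer at (307,253), glass at (251,170), mug at (207,147) and lemon at (351,213). The side picture shows the juicer at (206,148), strainer at (241,220) and reamer at (236,267).

Run:
```python
from h import *
for n,pts in(('scene',dict(j=(162,205),s=(257,228),r=(307,253),g=(251,170),m=(207,147),l=(351,213))),('side',dict(j=(206,148),s=(241,220),r=(236,267),g=(287,172),m=(286,120),l=(309,273)))):
    c=dict(np.load(n+'0.npz'));P=cloud(c)
    for k,(u,v) in pts.items():
        Q=P[v-60:v+60,max(0,u-60):u+60].reshape(-1,3)
        p=P[v,u]
        near=Q[(np.linalg.norm(Q[:,:2]-p[:2],axis=1)<.1)&(Q[:,2]>-.02)&(Q[:,2]<.2)]
        print(n,k,p.round(3))
        rng={'j':(.045,.062),'s':(.002,.035),'r':(.006,.07),'g':(.02,.1),'m':(.02,.1),'l':(.01,.06)}[k]
        q=near[(near[:,2]>rng[0])&(near[:,2]<rng[1])]
        if len(q): print('   ',len(q),q.min(0).round(3),q.max(0).round(3),'mid',((q.min(0)+q.max(0))/2).round(4))
        q=near[abs(near[:,2])<.01]; print('   tablez',np.median(q[:,2]).round(4))
    # top points
    for k,(u,v) in pts.items():
        if k in 'jsr':
            p=P[v,u];Q=P[v-40:v+40,u-40:u+40].reshape(-1,3)
            q=Q[(np.linalg.norm(Q[:,:2]-p[:2],axis=1)<.06)]
            zc={'j':.07,'s':.018,'r':.045}[k]
            t=q[q[:,2]>zc];print(n,k,'top',len(t),t.mean(0).round(4),t.max(0).round(4))
    img=c['pixels'][:,:,::-1]
    u,v=pts['s'];cv2.imwrite(f'pics/{n}_z.png',cv2.resize(img[v-75:v+75,u-130:u+70] if n=='scene' else img[v-110:v+70,u-80:u+120],None,fx=4,fy=4 if n=='scene' else 3.3,interpolation=2))
```

```text
scene j [0.442 0.37  0.05 ]
    1437 [0.384 0.329 0.045] [0.519 0.446 0.062] mid [0.4516 0.3879 0.0533]
   tablez -0.001
scene s [0.512 0.158 0.015]
    724 [0.419 0.08  0.002] [0.603 0.228 0.029] mid [0.5109 0.1543 0.0154]
   tablez -0.0007
scene r [0.471 0.02  0.048]
    591 [ 0.461 -0.     0.006] [0.504 0.053 0.068] mid [0.4826 0.0263 0.0369]
   tablez -0.001
scene g [0.63  0.239 0.075]
    891 [0.626 0.22  0.02 ] [0.699 0.292 0.093] mid [0.6621 0.2563 0.0567]
   tablez -0.0011
scene m [-0.019 -0.127  0.631]
   tablez nan
scene l [ 0.64  -0.02   0.037]
    873 [ 0.63  -0.042  0.01 ] [0.733 0.075 0.06 ] mid [0.6816 0.0167 0.035 ]
   tablez -0.0007
scene j top 68 [0.4585 0.3862 0.093 ] [0.4629 0.3912 0.1152]
scene s top 96 [0.5213 0.1631 0.0243] [0.5351 0.1766 0.0288]
scene r top 286 [0.4806 0.0239 0.0557] [0.5042 0.0464 0.0679]
side j [0.463 0.376 0.052]
    1190 [0.387 0.329 0.045] [0.521 0.449 0.062] mid [0.454  0.389  0.0534]
   tablez -0.001
side s [0.523 0.152 0.024]
    838 [0.426 0.054 0.002] [0.616 0.251 0.032] mid [0.5206 0.1527 0.0168]
   tablez -0.0005
side r [0.49  0.013 0.056]
    411 [ 0.466 -0.002  0.006] [0.516 0.043 0.069] mid [0.4909 0.0202 0.0373]
   tablez -0.0009
side g [0.664 0.26  0.048]
    834 [0.629 0.22  0.02 ] [0.7   0.294 0.095] mid [0.6644 0.257  0.0574]
   tablez -0.0011
side m [0.703 0.452 0.032]
    1395 [0.652 0.354 0.02 ] [0.795 0.548 0.1  ] mid [0.7235 0.4512 0.06  ]
   tablez -0.0012
side l [ 0.655 -0.026  0.042]
    846 [ 0.633 -0.081  0.01 ] [0.747 0.072 0.06 ] mid [ 0.6897 -0.0045  0.035 ]
   tablez -0.0006
side j top 41 [0.463  0.3864 0.0934] [0.4678 0.3908 0.1138]
side s top 73 [0.525  0.163  0.0253] [0.5383 0.1781 0.0315]
side r top 244 [0.4892 0.0218 0.0563] [0.5107 0.0429 0.0685]
  return _methods._mean(a, axis=axis, dtype=dtype,
  ret = ret.dtype.type(ret / rcount)
```

Run:
```python
from h import *
down=lambda yaw:(Ro.from_euler('z',yaw)*Ro.from_rotvec([np.pi,0,0])).as_rotvec()
s=robot.get_state();print(Ro.from_rotvec(s['tool_rot']).as_matrix().round(2))
for x,y in((.5,.2),(.5,.0),(.5,.35)):
    for yaw in np.deg2rad([-90,-45,0,45,90,135,180]):
        q=robot.ik([x,y,.15],down(yaw));print(x,y,round(yaw,2),None if q is None else np.round(q,2))
```

```text
[[-0.9   0.45 -0.  ]
 [ 0.45  0.9  -0.  ]
 [-0.   -0.   -1.  ]]
0.5 0.2 -1.57 [-0.32  0.29 -0.14  1.85  0.05  1.01  2.66]
0.5 0.2 -0.79 [-1.27  0.48  1.09  1.88 -0.49  1.08 -2.35]
0.5 0.2 0.0 [-0.94  0.33  0.61  1.87 -0.22  1.01 -1.81]
0.5 0.2 0.79 [-0.84  0.31  0.48  1.87 -0.17  1.01 -1.07]
0.5 0.2 1.57 [-0.75  0.3   0.38  1.86 -0.13  1.   -0.32]
0.5 0.2 2.36 [-0.64  0.29  0.24  1.86 -0.08  1.    0.42]
0.5 0.2 3.14 [-0.54  0.29  0.12  1.86 -0.04  1.    1.17]
0.5 0.0 -1.57 [-0.95  0.38  1.09  1.97 -0.39  1.03 -2.82]
0.5 0.0 -0.79 [-0.95  0.38  1.09  1.97 -0.39  1.03 -2.03]
0.5 0.0 0.0 [-0.71  0.27  0.77  1.96 -0.23  0.99 -1.41]
0.5 0.0 0.79 [-0.62  0.25  0.65  1.96 -0.18  0.99 -0.67]
0.5 0.0 1.57 [-0.55  0.24  0.57  1.96 -0.16  0.98  0.09]
0.5 0.0 2.36 [-0.49  0.24  0.49  1.96 -0.13  0.98  0.85]
0.5 0.0 3.14 [-0.4   0.23  0.39  1.95 -0.1   0.98  1.61]
0.5 0.35 -1.57 [-0.45  0.43 -0.27  1.67  0.13  1.07  2.38]
0.5 0.35 -0.79 [-1.4   0.65  1.08  1.7  -0.62  1.18 -2.51]
0.5 0.35 0.0 [-1.1   0.46  0.59  1.69 -0.29  1.07 -1.99]
0.5 0.35 0.79 [-0.99  0.44  0.44  1.69 -0.21  1.06 -1.27]
0.5 0.35 1.57 [-0.89  0.42  0.29  1.68 -0.14  1.06 -0.55]
0.5 0.35 2.36 [-0.78  0.41  0.15  1.68 -0.07  1.06  0.18]
0.5 0.35 3.14 [-0.67  0.41  0.01  1.67 -0.01  1.06  0.91]
```

```bash
cat >> h.py <<'E'
down=lambda yaw:(Ro.from_euler('z',yaw)*Ro.from_rotvec([np.pi,0,0])).as_rotvec()
YAW=np.pi; OR=down(YAW)
def wview(n):
    s=robot.get_state();c=robot.read_camera('wrist');save(c,n)
    P=cloud(c,(s['ee_pos'],s['tool_rot']));np.savez(n+'.npz',P=P,pix=c['pixels'],ee=s['ee_pos'],rot=s['tool_rot']);return P,c,s
def circ(q):
    A=np.c_[2*q[:,:2],np.ones(len(q))];b=(q[:,:2]**2).sum(1)
    x=np.linalg.lstsq(A,b,rcond=None)[0];return x[:2],np.sqrt(x[2]+x[0]**2+x[1]**2)
def slab(P,c,r,lo,hi):
    q=P.reshape(-1,3);q=q[np.isfinite(q).all(1)]
    return q[(np.linalg.norm(q[:,:2]-c,axis=1)<r)&(q[:,2]>lo)&(q[:,2]<hi)]
def hullc(q):
    (x,y),r=cv2.minEnclosingCircle(q[:,:2].astype(np.float32)*1000);return round(x,1),round(y,1),round(r,1)
E
python3 - <<'E'
from h import *
robot.reach([.4625,.387,.22],OR);t=robot.get_state();print(t['time'],t['ee_pos'])
P,c,s=wview('wj')
q=slab(P,(.4625,.387),.09,.054,.064);print('rim',len(q),hullc(q))
for lo,hi in((.06,.11),(.08,.12),(.1,.12)):
    q=slab(P,(.4625,.387),.03,lo,hi);print('spindle',len(q),q.mean(0),q.min(0),q.max(0))
robot.reach([.52,.163,.15],OR);t=robot.get_state();print(t['time'],t['ee_pos'])
P,c,s=wview('ws')
q=slab(P,(.523,.163),.06,.002,.02);print('disc',len(q),hullc(q))
q=slab(P,(.523,.163),.03,.024,.034);print('collar',len(q),hullc(q),q.mean(0))
q=slab(P,(.523,.163),.15,-.02,.0015);print('table',np.median(q[:,2]))
E
```

```text
1.1583 [0.46158679 0.38795866 0.21971113]
rim 1265 (457.0, 388.8, 65.2)
spindle 111 [0.4602376  0.38949814 0.0904711 ] [0.45848504 0.38485795 0.06040609] [0.46789987 0.39438101 0.10992265]
spindle 125 [0.46115805 0.38940671 0.10379929] [0.45852155 0.3850274  0.08017799] [0.46789987 0.39438101 0.11767084]
spindle 84 [0.46185873 0.38940762 0.11036973] [0.458587   0.38516807 0.10005348] [0.46789987 0.39427284 0.11767084]
2.1667 [0.51994992 0.16495257 0.15037   ]
disc 5300 (523.2, 163.0, 59.6)
collar 346 (526.3, 164.7, 14.1) [0.52596965 0.16486495 0.02820418]
table 0.0004579765060496177
```

Run:
```python
from h import *
a=cv2.imread('pics/wj.png');b=cv2.imread('pics/ws.png')
cv2.imwrite('pics/two.png',cv2.resize(np.hstack([a,b]),(800,300)))
cv2.imwrite('pics/wjc.png',cv2.resize(a[80:300,130:400],None,fx=2.4,fy=2.4,interpolation=2))
s=robot.get_state();print(s['time'],s['ee_pos'])
robot.pause(.3)
s=robot.get_state();print(s['time'],s['ee_pos'],s['wrist_force'],s['joint_pos'])
D=np.load('wj.npz')['P']
q=slab(D,(.461,.3895),.05,.046,.054);print('bowl floor',len(q),q[:,2].mean())
q=slab(D,(.4625,.389),.075,.0545,.062);
r=np.linalg.norm(q[:,:2]-[.4615,.389],axis=1);print(np.histogram(r,bins=np.arange(.04,.08,.002)))
D=np.load('ws.npz')['P']
q=slab(D,(.526,.164),.052,.0018,.008);print(hullc(q),circ(q))
q=slab(D,(.526,.165),.02,.025,.034);print(q[:,0].min(),q[:,0].max(),q[:,1].min(),q[:,1].max())
```

```text
2.2167 [0.51994861 0.16516674 0.15039559]
2.5167 [0.51996044 0.16364264 0.15009132] [-0.43031241  0.60693114  0.53863742] [-0.43677965  0.29719925  0.09069659  1.83949827 -0.03151355  1.00610424
  1.23852531]
bowl floor 5536 0.050989793590402906
(array([  0,   0,   0,   0,   0,   0, 137, 383, 485, 203,  23,   0,   0,
         0,   0,   0,   0,   0,   0]), array([0.04 , 0.042, 0.044, 0.046, 0.048, 0.05 , 0.052, 0.054, 0.056,
       0.058, 0.06 , 0.062, 0.064, 0.066, 0.068, 0.07 , 0.072, 0.074,
       0.076, 0.078]))
(525.6, 163.6, 51.6) (array([0.52632015, 0.16464674]), np.float64(0.035732154750575465))
0.5125587628949033 0.5393648600467362 0.15181419574024205 0.17777956599693356
```

View pics/two.png

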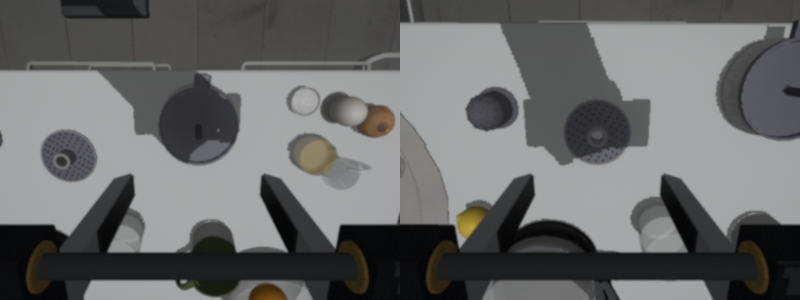

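View pics/wjc.png

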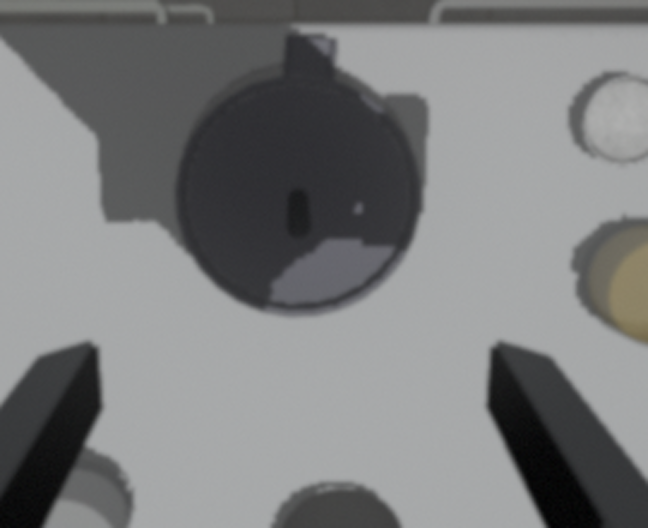

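The wrist pictures show the juicer with its spindle centred between the fingers and, in the second view, the strainer's collar at about (597,135) of the half-size picture. I'm picking the strainer up now.

Run:
```python
from h import *
C=np.array([.5262,.1646])
robot.move_l([*C,.05],OR,speed=.12)
print(robot.move_l([*C,.0125],OR,speed=.05,force_limit=8)); robot.pause(.15)
s=robot.get_state();print(s['time'],s['ee_pos'],s['wrist_force'])
robot.grab(25);s=robot.get_state();print(s['time'],s['ee_pos'],s['width'],s['wrist_force'])
robot.move_l([*C,.15],OR,speed=.12);robot.pause(.1)
s=robot.get_state();print(s['time'],s['ee_pos'],s['width'],s['wrist_force'])
P,c,s=wview('wsg')
c=robot.read_camera('side');save(c,'sideg')
cv2.imwrite('pics/g1.png',cv2.resize(np.hstack([cv2.imread('pics/wsg.png'),cv2.imread('pics/sideg.png')]),(800,300)))
q=slab(P,s['ee_pos'][:2],.055,.12,.152);print(len(q),hullc(q),circ(q),q.mean(0))
```

```text
False
4.55 [0.52641    0.16469245 0.01281238] [ 0.75027773 -0.0815152  -0.37225078]
5.9667 [0.52622044 0.16459817 0.01251161] 0.008585376469845876 [ 0.38157326 -0.09641826  0.00257749]
7.3667 [0.52587122 0.16448932 0.14933393] 0.0026579098209955844 [-0.56916848 -0.71196662 -0.05776226]
0 (0.0, 0.0, 0.0) (array([0., 0.]), np.float64(0.0)) [nan nan nan]<stdin>:12: RuntimeWarning: Mean of empty slice.
  ret = um.true_divide(
```

View pics/g1.png

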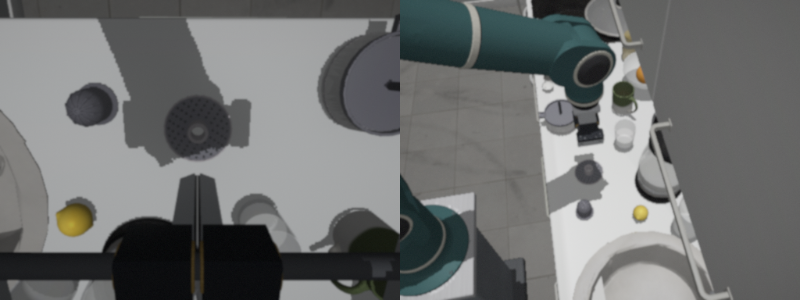

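The jaws closed fully: the collar was missed or slipped out. In the wrist view the strainer is still lying at (197,130) and looks undisturbed. I'll measure it again.

Run:
```python
from h import *
D=np.load('wsg.npz');P=D['P'];print(D['ee'],Ro.from_rotvec(D['rot']).as_matrix().round(4))
q=slab(P,(.526,.165),.03,.02,.06);print(len(q),hullc(q),q.mean(0),q[:,2].max())
q=slab(P,(.526,.165),.06,.002,.02);print(len(q),hullc(q))
robot.release();s=robot.get_state();print(s['time'],s['width'])
ss=robot.read_camera('scene');save(ss,'sc2');Q=cloud(ss);q=slab(Q,(.526,.165),.03,.018,.04);print('scene',len(q),hullc(q),q.mean(0))
sd=robot.read_camera('side');save(sd,'sd2');Q=cloud(sd);q=slab(Q,(.526,.165),.03,.018,.04);print('side',len(q),hullc(q) if len(q) else 0)
# reproject tcp & finger depth in wrist cloud
c=robot.read_camera('wrist');save(c,'w2');M=c['mount'];K=c['mtx']
for d in((0,0,0),(0,0,-.0188),(0,.047,0),(0,-.047,0)):
    p=M[:3,:3].T@(np.array(d)-M[:3,3]);print(d,(K@p)[:2]/p[2],p[2])
im=cv2.imread('pics/w2.png')
cv2.imwrite('pics/w2z.png',cv2.resize(im,(768,576)))
z=c['z_map']
for v in range(225,330,10): print(v,[round(float(z[v,u]),3) for u in(140,150,160,170,180,340,350,360,370,380)])
```

```text
[0.52587122 0.16448932 0.14933393] [[-1.e+00 -0.e+00 -1.e-03]
 [-0.e+00  1.e+00 -4.e-04]
 [ 1.e-03 -4.e-04 -1.e+00]]
392 (526.2, 164.8, 14.0) [0.5256631  0.1648386  0.02764424] 0.03049651997486244
5422 (525.9, 165.0, 59.9)
8.9167 0.9991316297601888
scene 94 (522.2, 163.6, 14.4) [0.52136581 0.16322662 0.02439338]
side 77 (524.8, 164.3, 15.0)
(0, 0, 0) [252.79420037 212.71370131] 0.22835262342756538
(0, 0, -0.0188) [252.80306999 223.4557622 ] 0.21033440184265587
(0, 0.047, 0) [321.89124044 212.68642011] 0.2282782889027187
(0, -0.047, 0) [183.74213131 212.74096475] 0.22842695795241205
225 [0.393, 0.391, 0.189, 0.192, 0.391, 0.189, 0.392, 0.391, 0.392, 0.393]
235 [0.396, 0.175, 0.174, 0.191, 0.397, 0.181, 0.176, 0.175, 0.397, 0.395]
245 [0.165, 0.164, 0.171, 0.191, 0.399, 0.18, 0.166, 0.164, 0.164, 0.401]
255 [0.154, 0.158, 0.171, 0.191, 0.404, 0.182, 0.161, 0.155, 0.155, 0.157]
265 [0.146, 0.155, 0.171, 0.407, 0.409, 0.181, 0.162, 0.149, 0.146, 0.146]
275 [0.141, 0.153, 0.17, 0.412, 0.411, 0.35, 0.16, 0.147, 0.139, 0.138]
285 [0.14, 0.153, 0.411, 0.402, 0.399, 0.329, 0.162, 0.147, 0.134, 0.131]
295 [0.14, 0.155, 0.395, 0.385, 0.382, 0.316, 0.313, 0.146, 0.134, 0.128]
305 [0.141, 0.384, 0.379, 0.371, 0.369, 0.369, 0.37, 0.146, 0.134, 0.128]
315 [0.14, 0.363, 0.357, 0.356, 0.354, 0.374, 0.373, 0.37, 0.134, 0.127]
325 [0.082, 0.081, 0.082, 0.082, 0.081, 0.082, 0.082, 0.08, 0.082, 0.081]
```

View pics/w2z.png

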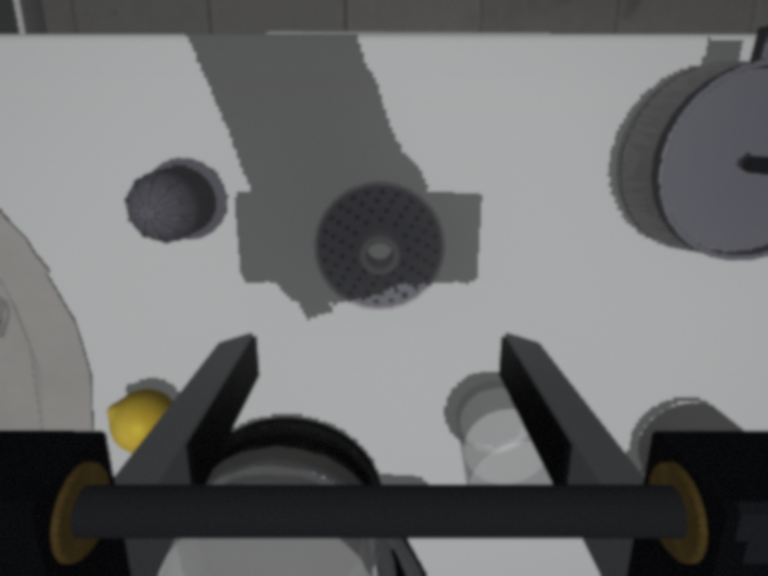

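View pics/sc2.png

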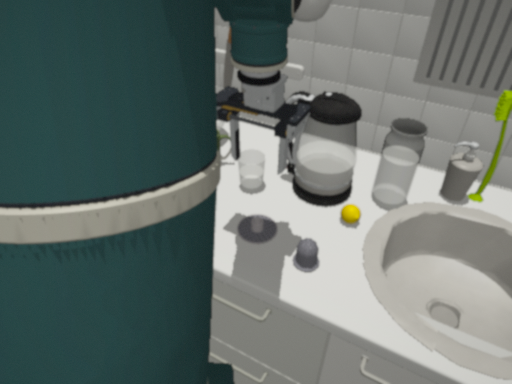

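Run:
```python
from h import *
D=np.load('wsg.npz')
def tool(D,P): return (P-D['ee'])@Ro.from_rotvec(D['rot']).as_matrix()
T=tool(D,D['P']);print('shut')
for v in range(216,300,6): print(v,[tuple((T[v,u]*1000).round(0).astype(int)) for u in(232,240,248,258,266,274)])
P,c,s=wview('w3');D=np.load('w3.npz');T=tool(D,P);print('open')
for v in range(216,300,8): print(v,[tuple((T[v,u]*1000).round(0).astype(int)) for u in(140,150,160,168,340,350,360)])
```

```text
shut
216 [(np.int64(-61), np.int64(-24), np.int64(149)), (np.int64(-60), np.int64(-15), np.int64(147)), (np.int64(-61), np.int64(-6), np.int64(148)), (np.int64(-61), np.int64(6), np.int64(149)), (np.int64(-61), np.int64(15), np.int64(148)), (np.int64(-61), np.int64(25), np.int64(148))]
222 [(np.int64(-68), np.int64(-24), np.int64(148)), (np.int64(-68), np.int64(-15), np.int64(149)), (np.int64(8), np.int64(-3), np.int64(-35)), (np.int64(7), np.int64(3), np.int64(-34)), (np.int64(-69), np.int64(15), np.int64(150)), (np.int64(-68), np.int64(25), np.int64(148))]
228 [(np.int64(8), np.int64(-11), np.int64(-44)), (np.int64(8), np.int64(-7), np.int64(-43)), (np.int64(8), np.int64(-3), np.int64(-44)), (np.int64(8), np.int64(3), np.int64(-43)), (np.int64(8), np.int64(7), np.int64(-44)), (np.int64(-76), np.int64(25), np.int64(148))]
234 [(np.int64(8), np.int64(-11), np.int64(-52)), (np.int64(8), np.int64(-7), np.int64(-51)), (np.int64(7), np.int64(-3), np.int64(-50)), (np.int64(8), np.int64(3), np.int64(-51)), (np.int64(8), np.int64(7), np.int64(-52)), (np.int64(8), np.int64(11), np.int64(-52)
[... 5581 characters left out ...]
1), np.int64(47), np.int64(-85))]
288 [(np.int64(2), np.int64(-47), np.int64(-92)), (np.int64(-6), np.int64(-47), np.int64(-80)), (np.int64(-149), np.int64(-111), np.int64(137)), (np.int64(-147), np.int64(-101), np.int64(135)), (np.int64(-105), np.int64(85), np.int64(70)), (np.int64(-103), np.int64(93), np.int64(68)), (np.int64(-3), np.int64(47), np.int64(-85))]
296 [(np.int64(-1), np.int64(-47), np.int64(-93)), (np.int64(-158), np.int64(-123), np.int64(135)), (np.int64(-152), np.int64(-109), np.int64(126)), (np.int64(-147), np.int64(-97), np.int64(118)), (np.int64(-106), np.int64(82), np.int64(59)), (np.int64(-137), np.int64(106), np.int64(104)), (np.int64(-6), np.int64(47), np.int64(-86))]
```

The wrist depth map puts the fingertips about 33 mm behind the reported TCP, which explains why they closed above the collar. I'll cross-check that with the fixed cameras before moving.

Run:
```python
from h import *
s=robot.get_state();e=s['ee_pos'];print(s['time'],e,s['width'])
for n in('scene','side'):
    c=robot.read_camera(n);Q=cloud(c).reshape(-1,3)
    d=Q-e
    m=(abs(d[:,0])<.03)&(abs(d[:,1])<.075)&(d[:,2]>-.05)&(d[:,2]<.075)
    q=d[m]*1000;print(n,len(q))
    for sg in(1,-1):
        f=q[q[:,1]*sg>0]
        if len(f): print(sg,len(f),'z pct',np.percentile(f[:,2],[0,1,5,50]).round(1),'x',np.percentile(f[:,0],[2,98]).round(1),'y',np.percentile(f[:,1],[2,98]).round(1))
D=np.load('wsg.npz');T=(D['P']-D['ee'])@Ro.from_rotvec(D['rot']).as_matrix()
for v in range(217,224): print(v,[(T[v,u]*1000).round(1)[2] for u in(240,246,250,256,262)])
```

```text
9.1167 [0.5262064  0.16460221 0.1500038 ] 1.000386989172666
scene 284
1 148 z pct [33.9 35.1 36.7 55.7] x [-11.5   6. ] y [45.1 57. ]
-1 136 z pct [34.8 35.1 40.6 58.8] x [-11.4   7.3] y [-60.7 -48.7]
side 68
-1 68 z pct [39.1 41.3 45.3 58.9] x [-8.8  8.6] y [-60.7 -55. ]
217 [np.float64(148.7), np.float64(148.4), np.float64(149.4), np.float64(148.7), np.float64(149.2)]
218 [np.float64(148.9), np.float64(148.9), np.float64(149.1), np.float64(149.5), np.float64(148.6)]
219 [np.float64(148.3), np.float64(148.6), np.float64(148.6), np.float64(148.2), np.float64(148.7)]
220 [np.float64(149.0), np.float64(149.4), np.float64(148.8), np.float64(148.1), np.float64(149.0)]
221 [np.float64(149.2), np.float64(147.8), np.float64(147.6), np.float64(148.3), np.float64(148.7)]
222 [np.float64(148.7), np.float64(148.7), np.float64(148.4), np.float64(-34.5), np.float64(148.2)]
223 [np.float64(149.2), np.float64(-36.7), np.float64(148.5), np.float64(-36.9), np.float64(147.2)]
```

The scene camera agrees: the fingertips are about 34 mm above the reported TCP. I'll treat the true tip as ee + 34 mm and grip again, with a force guard.

```bash
echo 'TIP=.0338' >> h.py
python3 - <<'E'
from h import *
C=np.array([.5262,.1646])
robot.move_l([*C,.03],OR,speed=.15)
print(robot.move_l([*C,.011-TIP],OR,speed=.06,force_limit=6)); robot.pause(.1)
s=robot.get_state();print(s['time'],s['ee_pos'],s['wrist_force'])
robot.grab(25);s=robot.get_state();print(s['time'],s['ee_pos'],s['width'],s['wrist_force'])
if s['width']>.2:
    robot.move_l([*C,.11],OR,speed=.12);robot.pause(.1)
    s=robot.get_state();print(s['time'],s['ee_pos'],s['width'],s['wrist_force'])
    P,c,s=wview('wsg2')
    T=(P-s['ee_pos'])@Ro.from_rotvec(s['tool_rot']).as_matrix()
    q=T.reshape(-1,3);q=q[(abs(q[:,2]+.02)<.02)&(abs(q[:,0])<.07)&(abs(q[:,1])<.07)]
    print(len(q),hullc(q),q.min(0),q.max(0))
    c=robot.read_camera('side');save(c,'sideg2')
    cv2.imwrite('pics/g2.png',cv2.resize(np.hstack([cv2.imread('pics/wsg2.png'),cv2.imread('pics/sideg2.png')]),(800,300)))
E
```

```text
False
11.3 [ 0.5264548   0.16468334 -0.02243393] [0.18972526 0.57263639 0.22667424]
12.3417 [ 0.52620041  0.16461934 -0.02279508] 0.2910380411770091 [-0.46920689  0.0715432  -0.27124196]
13.7 [0.52583194 0.16446377 0.109324  ] 0.28814609698846305 [-0.58157225 -0.33859283 -1.3451774 ]
13085 (-0.2, -0.4, 48.3) [-0.04800427 -0.048107   -0.03994462] [ 0.04786852  0.04773193 -0.02270932]
```

View pics/g2.png

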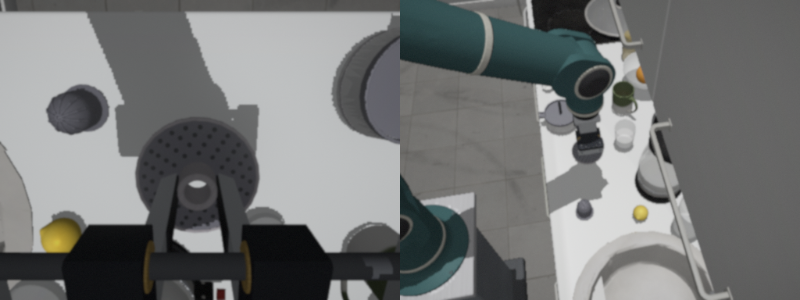

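The strainer is held level and centred in the jaws (0.3 mm off), with the collar at (197,185) in the wrist half of the picture. Next I'll refine the juicer axis and place it.

Run:
```python
from h import *
P=np.load('wj.npz')['P']
q=slab(P,(.462,.389),.064,.0555,.061)
q=q[~((q[:,0]<.42)&(abs(q[:,1]-.389)<.025))]
print(circ(q));
q=q[np.abs(np.linalg.norm(q[:,:2]-circ(q)[0],axis=1)-circ(q)[1])<.003];print(len(q),circ(q))
q=slab(P,(.462,.389),.06,.0,.0555); 
t=slab(P,(.462,.389),.02,.108,.13);print('tip',len(t),t.mean(0),t.min(0),t.max(0))
for n in('scene','side'):
    Q=cloud(dict(np.load(n+'0.npz')))
    q=slab(Q,(.462,.388),.066,.055,.061);q=q[~((q[:,0]<.42)&(abs(q[:,1]-.389)<.025))]
    print(n,circ(q),hullc(q)); t=slab(Q,(.462,.388),.02,.08,.125);print(len(t),t.mean(0))
```

```text
(array([0.46342744, 0.38941908]), np.float64(0.056101884336021084))
990 (array([0.46327343, 0.3894162 ]), np.float64(0.05640298867047361))
tip 60 [0.46237469 0.3892809  0.11239212] [0.45922309 0.38522041 0.10818277] [0.46789987 0.3932235  0.11767084]
scene (array([0.46064361, 0.38780833]), np.float64(0.05490605370928093)) (460.0, 388.1, 59.6)
54 [0.45856497 0.38628784 0.09771978]
side (array([0.46250814, 0.38777458]), np.float64(0.05522621330306609)) (463.0, 387.7, 59.5)
33 [0.46304841 0.38650497 0.09777482]
```

```bash
echo 'J=np.array([.4632,.3894])' >> h.py
python3 - <<'E'
from h import *
robot.move_l([*J,.135],OR,speed=.2);robot.pause(.25)
s=robot.get_state();print(s['time'],s['ee_pos'],s['width'])
P,c,s=wview('wja')
c=robot.read_camera('scene');save(c,'scja')
cv2.imwrite('pics/ja.png',cv2.resize(np.hstack([cv2.imread('pics/wja.png'),cv2.imread('pics/scja.png')]),(800,300)))
E
```

```text
15.375 [0.4634709  0.388891   0.13504077] 0.2918024717994375
```

View pics/ja.png

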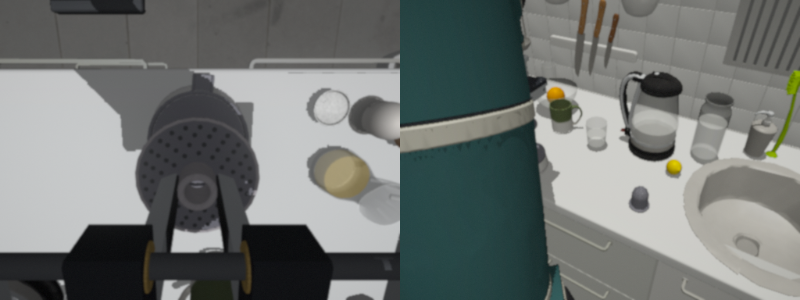

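The strainer hangs over the bowl, with the dark spindle tip visible through the collar hole in the wrist half at about (197,190). Lowering now.

Run:
```python
from h import *
h=robot.move_l([*J,.04],OR,speed=.08,force_limit=4);s=robot.get_state();print(h,s['time'],s['ee_pos'],s['wrist_force'])
if not h:
    robot.pause(.1);h=robot.move_l([*J,.0255],OR,speed=.03,force_limit=4);s=robot.get_state();print(h,s['time'],s['ee_pos'],s['wrist_force'])
P,c,s=wview('wjb')
cv2.imwrite('pics/jb.png',cv2.imread('pics/wjb.png'))
```

```text
False 16.8083 [0.46347079 0.38965521 0.04052015] [-0.12143218 -0.19067276 -0.76269846]
True 17.3583 [0.46305731 0.38929199 0.02648508] [1.03377035 0.12530406 1.61907255]
```

View pics/jb.png

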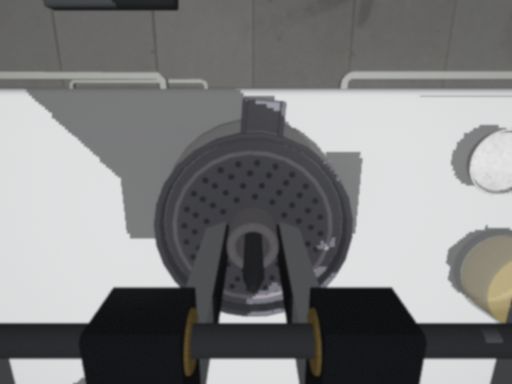

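The disc sits inside the bowl with the spindle standing through the collar at (254,255), and contact came at the expected height. I'll raise 2 mm so the opening fingers clear the rim, release, back off and check.

Run:
```python
from h import *
robot.move_l([*J,.0287],OR,speed=.05)
robot.release()
s=robot.get_state();print(s['time'],s['ee_pos'],s['width'],s['wrist_force'])
robot.move_l([*J,.19],OR,speed=.2);robot.pause(.3)
P,c,s=wview('wjc2');print(s['time'],s['ee_pos'])
q=slab(P,J,.047,.045,.07);r=np.linalg.norm(q[:,:2]-J,axis=1);q=q[r>.02]
A=np.c_[q[:,:2]-J,np.ones(len(q))];x=np.linalg.lstsq(A,q[:,2],rcond=None)[0];print('disc plane',x)
q=slab(P,J,.02,.072,.082);print('collar',len(q),hullc(q),q[:,2].mean(),np.percentile(q[:,2],95))
for lo,hi in((.085,.1),(.1,.107),(.107,.112),(.112,.12)):
    t=slab(P,J,.015,lo,hi);print('tip',lo,len(t),t.mean(0) if len(t) else 0,t.min(0) if len(t) else 0,t.max(0) if len(t) else 0)
cv2.imwrite('pics/jcz.png',cv2.resize(cv2.imread('pics/wjc2.png')[90:280,150:360],None,fx=2.8,fy=2.8,interpolation=2))
```

```text
18.7667 [0.4631989  0.38938365 0.02870227] 1.0038665264748843 [ 0.15956517 -0.21276776 -0.22085712]
20.025 [0.46302998 0.38925528 0.18939056]
disc plane [-0.00010789 -0.00076294  0.05415781]
collar 364 (463.2, 388.9, 14.1) 0.07786779547595349 0.0796963028737034
tip 0.085 42 [0.46001036 0.3893071  0.09285311] [0.45835012 0.38456153 0.08555593] [0.46327117 0.39430601 0.09994096]
tip 0.1 23 [0.46020597 0.38929928 0.10415452] [0.45856345 0.38482308 0.10024156] [0.46443237 0.39408562 0.10691448]
tip 0.107 44 [0.46178965 0.38943701 0.1093158 ] [0.45869646 0.38483774 0.10710682] [0.46719309 0.39398886 0.11176858]
tip 0.112 36 [0.46276953 0.38948917 0.11485644] [0.46068326 0.38671252 0.11202848] [0.46503183 0.39212381 0.11780904]
```

View pics/jcz.png

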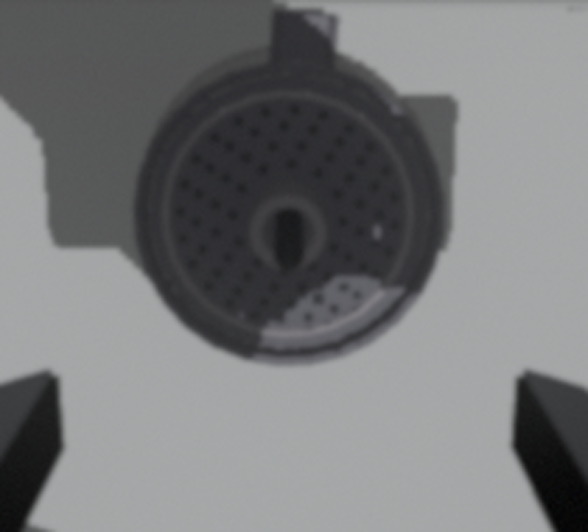

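The strainer lies flat: its top plane is at 54 mm with under 1 mrad of tilt, and the collar and spindle are concentric at about (288,235). The reamer is next.

Run:
```python
from h import *
robot.reach([.488,.022,.13],OR);robot.pause(.35)
P,c,s=wview('wr');print(s['time'],s['ee_pos'])
R=np.array([.491,.022])
for lo,hi in((.003,.0075),(.012,.036),(.045,.07),(.055,.07),(.06,.07)):
    q=slab(P,R,.04,lo,hi);print(lo,len(q),hullc(q),circ(q),q.min(0),q.max(0))
cv2.imwrite('pics/wrz.png',cv2.imread('pics/wr.png'))
```

```text
21.8167 [0.48805631 0.02232735 0.12997424]
0.003 446 (490.6, 27.0, 28.9) (array([0.49105336, 0.0268441 ]), np.float64(0.026620356852296793)) [ 0.46227867 -0.00142852  0.00301578] [0.50376417 0.05501358 0.00748714]
0.012 188 (484.1, 26.4, 21.8) (array([0.49100918, 0.02689223]), np.float64(0.022837778688774603)) [0.46792748 0.00466266 0.01207744] [0.4860199  0.04807642 0.03595531]
0.045 1701 (490.5, 27.0, 22.3) (array([0.48887468, 0.02687347]), np.float64(0.01472975642300069)) [0.46826595 0.00584517 0.04504373] [0.51244385 0.04845879 0.06898291]
0.055 1150 (490.2, 26.6, 18.7) (array([0.48996511, 0.02671082]), np.float64(0.012151034157429836)) [0.47151778 0.00903446 0.05502558] [0.50888461 0.04408103 0.06898291]
0.06 709 (490.2, 26.3, 15.5) (array([0.49041359, 0.02686119]), np.float64(0.009596150504917803)) [0.47512894 0.01188573 0.0600095 ] [0.50527412 0.04098277 0.06898291]
```

View pics/wrz.png

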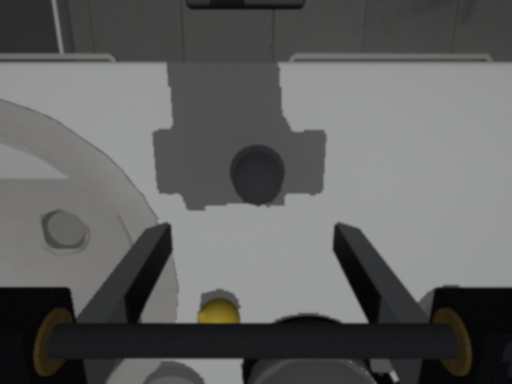

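The reamer stands at (257,175) in the wrist view, which gives (0.4908, 0.0269) in the world.

Run:
```python
from h import *
R=[.4908,.0269]
robot.move_l([*R,.04],OR,speed=.15)
print(robot.move_l([*R,.0115-TIP],OR,speed=.06,force_limit=6)); robot.pause(.1)
s=robot.get_state();print(s['time'],s['ee_pos'],s['wrist_force'])
robot.grab(45);s=robot.get_state();print(s['time'],s['ee_pos'],s['width'],s['wrist_force'])
if .4<s['width']<.6:
    robot.move_l([*R,.10],OR,speed=.15);robot.pause(.2)
    s=robot.get_state();print(s['time'],s['ee_pos'],s['width'],s['wrist_force'])
    P,c,s=wview('wrg')
    T=(P-s['ee_pos'])@Ro.from_rotvec(s['tool_rot']).as_matrix();T=T.reshape(-1,3)
    q=T[(abs(T[:,0])<.04)&(abs(T[:,1])<.04)]
    for lo,hi in((-.04,-.01),(-.03,-.0235)):
        a=q[(q[:,2]>lo)&(q[:,2]<hi)];print(lo,len(a),hullc(a),circ(a),a[:,2].max())
    a=q[(q[:,2]>-.063)&(q[:,2]<-.034)&(abs(q[:,1])<.014)&(q[:,0]>.012)];print('grip',len(a),circ(a))
    for y0 in range(-12,13,4):
        b=a[abs(a[:,1]*1000-y0)<2]; print(y0,len(b),b[:,0].max() if len(b) else 0)
```

```text
False
23.9083 [ 0.49106137  0.02693255 -0.02195121] [0.34629031 0.46920463 0.74630624]
24.725 [ 0.49078116  0.02689095 -0.02231804] 0.4752774258496386 [ 0.74464153 -0.16629785 -0.19908661]
25.8917 [0.49038382 0.02679469 0.09928072] 0.47905244586345125 [-0.26939365 -0.36964253 -1.13986234]
-0.04 1816 (7.4, -1.0, 30.3) (array([ 0.0009624 , -0.00021438]), np.float64(0.024720625460442815)) -0.024421087204912144
-0.03 1187 (4.1, -0.5, 28.3) (array([ 0.00141854, -0.00022812]), np.float64(0.025364474092784854)) -0.024421087204912144
grip 981 (array([ 0.00078731, -0.0001654 ]), np.float64(0.021979003398854478))
-12 134 0.02088016590536392
-8 141 0.022157971880041122
-4 142 0.02311187170744325
0 145 0.023134905934650615
4 146 0.022991598607734073
8 140 0.02216940900508855
12 133 0.02063800728408577
```

Run:
```python
import cv2
cv2.imwrite('pics/wrg2.png',cv2.imread('pics/wrg.png'))
```

```text
(no output)
```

View pics/wrg2.png

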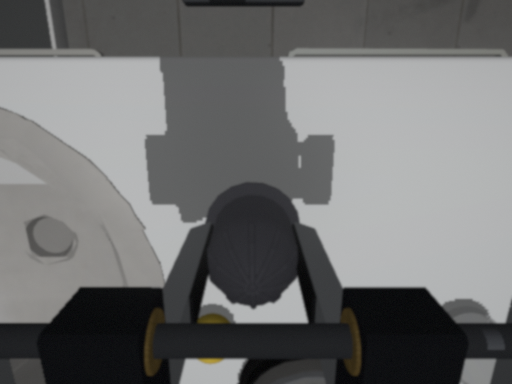

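The reamer is gripped on its straight sides and centred in the tool to within about 0.2 mm. Moving it over the spindle.

Run:
```python
from h import *
robot.move_l([.4908,.0269,.13],OR,speed=.15)
robot.move_l([*J,.13],OR,speed=.22);robot.pause(.4)
s=robot.get_state();print(s['time'],s['ee_pos'],s['width'],s['wrist_force'])
robot.move_l([*J,.102],OR,speed=.08);robot.pause(.3)
s=robot.get_state();print(s['time'],s['ee_pos'],s['wrist_force'])
h=robot.move_l([*J,.074],OR,speed=.04,force_limit=4);s=robot.get_state();print(h,s['time'],s['ee_pos'],s['wrist_force'],s['width'])
P,c,s=wview('wins');c=robot.read_camera('side');save(c,'sins')
cv2.imwrite('pics/ins.png',cv2.resize(np.hstack([cv2.imread('pics/wins.png'),cv2.resize(cv2.imread('pics/sins.png')[60:252,130:386],(512,384))]),(800,300)))
```

```text
28.4917 [0.46325335 0.3892895  0.13004565] 0.4770472204159416 [ 0.55468059 -0.33384062 -1.16632533]
29.2917 [0.46332702 0.38950423 0.10233016] [-0.59293135 -0.14937035 -0.07620004]
False 30.1417 [0.46328407 0.38949108 0.07415438] [-0.04074622 -0.81403018 -1.53246722] 0.47956220708066866
```

View pics/ins.png

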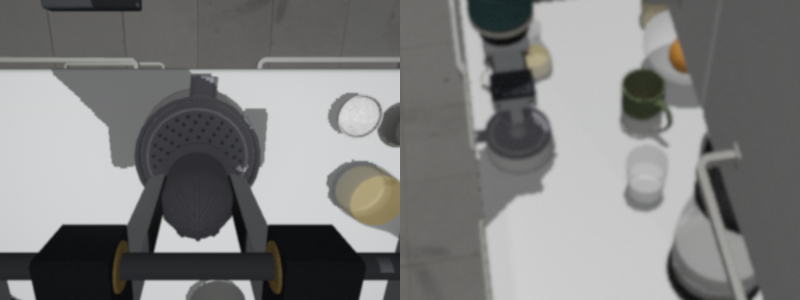

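The reamer's underside is now about 20 mm below the free tip height with no contact force, so the spindle is in the socket. Pressing down in stages.

Run:
```python
from h import *
robot.grab(58);s=robot.get_state();print(s['time'],s['ee_pos'],s['wrist_force'],s['width'])
for z in(.070,.068,.066,.064,.062,.061,.060,.059,.058,.057,.056):
    h=robot.move_l([*J,z],OR,speed=.02,force_limit=18);s=robot.get_state();print(z,h,round(s['time'],2),s['ee_pos'].round(5),s['wrist_force'].round(2))
    if h or s['wrist_force'][2]>20: break
robot.pause(.2)
s=robot.get_state();print(s['time'],s['ee_pos'],s['wrist_force'],s['width'])
```

```text
30.4583 [0.46325785 0.38943772 0.07414834] [ 0.10669319 -0.26607732 -0.52029199] 0.4764371108495747
0.07 False 30.81 [0.46317 0.38933 0.06984] [ 1.17  0.31 -1.28]
0.068 False 31.06 [0.4633  0.38945 0.06806] [-0.53  0.04  2.56]
0.066 False 31.31 [0.46325 0.38947 0.06604] [ 0.32 -1.22  2.93]
0.064 False 31.56 [0.46328 0.38952 0.06413] [-1.02 -0.17  5.25]
0.062 False 31.81 [0.46337 0.38954 0.06225] [-0.84 -0.3   6.94]
0.061 False 32.06 [0.46342 0.38957 0.06135] [-1.45 -1.64  8.72]
0.06 False 32.31 [0.4635  0.38965 0.06062] [-2.47 -0.82 10.89]
0.059 False 32.56 [0.4637  0.38981 0.06013] [-3.42 -2.45 16.98]
0.058 False 32.81 [0.4639  0.38998 0.05964] [-4.45 -4.59 24.09]
33.0083 [0.46390619 0.38998008 0.0596539 ] [-4.90356544 -4.37833187 24.03056091] 0.474885009755893
```

Run:
```python
from h import *
robot.pause(.6)
P,c,s=wview('wfin');print(s['time'],s['ee_pos'],s['wrist_force'],s['width'],s['tool_rot'])
for n in('wrg','wins','wfin'):
    D=np.load(n+'.npz');T=((D['P']-D['ee'])@Ro.from_rotvec(D['rot']).as_matrix()).reshape(-1,3)
    a=T[(abs(T[:,0])<.015)&(abs(T[:,1])<.008)&(T[:,2]<-.06)&(T[:,2]>-.11)];
    f=T[(abs(T[:,1])<.012)&(T[:,0]>.0245)&(T[:,0]<.03)&(T[:,2]>-.045)&(T[:,2]<-.022)]
    print(n,'dome',len(a),np.percentile(a[:,2],[1,5]),'flange top med z',len(f),np.median(f[:,2]) if len(f) else 0,'world',D['ee'][2]-(np.median(f[:,2]) if len(f) else 0))
q=slab(P,J-[.0,0],.047,.047,.062);q=q[q[:,0]<J[0]-.02];A=np.c_[q[:,:2]-J,np.ones(len(q))];print('disc',len(q),np.linalg.lstsq(A,q[:,2],rcond=None)[0])
c=robot.read_camera('side');save(c,'sfin')
cv2.imwrite('pics/fin.png',cv2.resize(np.hstack([cv2.imread('pics/wfin.png'),cv2.imread('pics/sfin.png')]),(800,300)))
```

```text
33.6083 [0.46387925 0.38999628 0.0596571 ] [-4.30422245 -3.94568907 24.25819062] 0.4778036918113181 [1.14129348e-04 3.14009520e+00 2.25060179e-03]
wrg dome 2150 [-0.09031299 -0.08976398] flange top med z 295 -0.027699368427739905 world 0.1269800841845391
wins dome 2150 [-0.09046034 -0.0897457 ] flange top med z 295 -0.027716674269903218 world 0.10187105625860553
wfin dome 2150 [-0.09037636 -0.08981118] flange top med z 303 -0.027771430434401403 world 0.08742853540991175
disc 3584 [-0.00355058 -0.00159794  0.05399008]
```

View pics/fin.png

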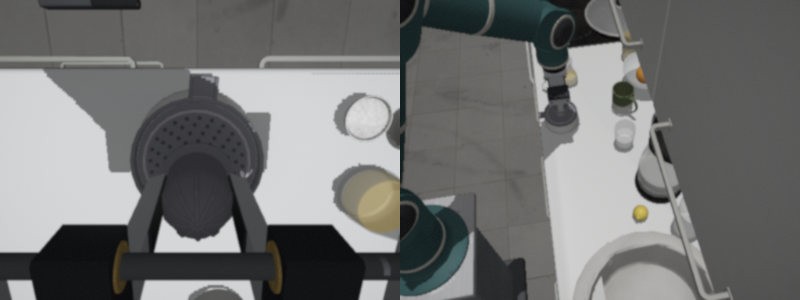

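There is no slip in the grip, the force is steady at 24 N, well past the 10 N stop, and the strainer is still flat. Handing in.

Run:
```python
from h import *
s=robot.get_state();print(s['time'],s['ee_pos'],s['wrist_force'],s['width'])
print(robot.finish_job())
```

```text
33.7083 [0.46390742 0.3899902  0.0596626 ] [-4.49241888 -4.62186393 25.22628653] 0.4793929369749553
the job is handed in; nothing more can be done
None
```

I put the juicer together and handed the job in at 33.7 s, still gripping the reamer by its sides and holding it pressed down.

- **Strainer:** I lowered it over the spindle and released it. The check afterwards put its top at 54 mm with under 1 mrad of tilt, centred on the spindle. A second check with the reamer pressed also read 54 mm.
- **Reamer:** It went about 20 mm onto the spindle without resistance. The spring then pushed back at about 1 N per mm. At about 10 N the force rose steeply, which I took as the hard stop. I held it at about 24–25 N, steady, with no slip in the grip.
- **Bystanders:** I didn't go near the mug, glass or lemon. They look undisturbed in the last side picture, though I did not re-measure them.

**Failed or disagreeing checks:**
- **First grip missed:** The first grip on the strainer closed on nothing. The wrist and scene cameras both showed the fingertips about 34 mm short of the reported tool point. I allowed for that and the second grip held.
- **Final height:** The reamer's underside works out at about 82 mm instead of the expected 84 mm. I put this down to arm give and height error. It is still about 4 mm above the strainer's collar.

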